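Tip up the orange glass strip and lay it on the graphite plate

TASK

Two flat glass strips lie flush in wooden tip-up rests. Press down the end of the orange strip that lies in the dark metal rocker until its other end has fully tipped up, then pick the orange strip up and lay it flat on the black graphite plate, centred and lengthwise. Leave the blue strip where it is.

Things in the scene. Friction and masses are not known exactly. Their poses are not given: they have to be found in the camera images.
- orange_strip_mid (a point): Centre of the loose opaque orange glass strip: 110 mm long (x), 26 wide (y), 5 thick (z), 40 g. x points along it to the end that rises. It starts level, its top 32 mm above the bench, and is pressed straight down 45 mm from its centre along -x: about 3 to 5 N, that spot sinks 9 mm to a firm stop. Once tipped (20 degrees) it can be pinched across its width 25 mm from its centre along +x.
- orange_rest: Light-wood rest of the orange strip, 150 x 66 mm, fixed; origin on the bench under the strip's centre, x to the end that rises. There wooden walls stand on both sides of the strip, level with its top (31.5 mm high), until it is tipped; its underside at the pinch then is about 10 mm above them.
- orange_rest_rocker (a joint): Tilt (rad) of the dark steel rocker, 50 mm wide, under the other half of the orange strip: 0 level (start), 0.35 fully tipped; it stays where it is left (stiff axle). Axle across the strip, 22 mm from its centre along -x, 20 mm above the bench. The rocker's cheeks beside the strip are 31 mm high; the strip lies loose in it.
- blue_strip_mid (a point): Centre of the blue glass strip, same size and in the same kind of rest; to be left alone.
- plate_top (a point): Centre of the top of the black graphite plate, 75 mm (x) by 110 mm (y, lengthwise), fixed flat on the bench; the top is 16 mm above the bench.
There are look-alikes about, which are no part of the job. Of the things that look like the part that bears orange_strip_mid, the larger one is meant.

How it is judged:
By the outcome, as a careful person would: the job done as asked, in the order asked, and still so for the second after the job is handed in, with the robot touching nothing.
It also fails if it takes over 51 s, if anything falls off the work surface, if the arm or the gripper's body presses on something with over 40 N, if the wrist force passes 120 N, or if a joint passes its speed limit or range.

ROBOT

A 6-joint arm with a two-finger parallel gripper is mounted at the origin on the work surface; the furniture and walls round the work are solid. World frame = base frame: x ahead of the robot, y to its left, z up, the work surface at z = 0. Lengths are in mm, angles in rad, forces in N, time in s.
With the tool pointing down it reaches from about 275 to 725 mm from the base axis. Payload 15.9 kg.
Tool frame: the origin (TCP) lies at the very end of the fingers, on their centre line; the grasp point (between the pads) lies 19 mm behind it; z points along the fingers, y is the line along which they close (so a half turn about z gives the same grasp; the last joint's range is limited). The gripper opens to 85 mm and grips with 20 to 120 N. Pads are 22 mm wide; open, the fingers measure 114 mm over their backs; the gripper's body (76 mm by 85 mm) begins 54 mm behind the grasp point. The pads swing forward as they close: fully open they stand 13 mm farther back than shut.
Start: joints at [1.253, 0.213, -0.034, 1.323, 0, 1.571], TCP at [156.232, 474.949, 231.306] pointing down, gripper open.
Joint ranges: [-2.98, 2.98], [-0.74, 1.72], [-1.14, 1.35], [-2.1, 2.04], [-1.57, 1.44], [-3.14, 3.14]. Speed limits (rad/s): [1.89, 1.89, 2.39, 2.57, 3.14, 3.14].

INTERFACE

Orientations are given as a rotation vector (axis times angle).
In Python, from cell import r gives the robot as it stands. The module is installed in compiled form; this text tells all that it offers.
- The arm moves only by the tool move_arm, never from a script. Its argument "motion" is a list that holds one entry, the list of rows, each a list of 5 numbers: the shift along the tool's x, y, z in cm, then the turn about the tool's z in rad, then the opening, from -1 (shut) to 1 (fully open). A call has 1 to 12 rows; each row is the pose to reach, as a shift and turn from the pose commanded when the call began, along the tool's axes at that moment; what a row does not reach only later rows make up. A row lasts 1/12 s, in which the tool goes at most 41.7 mm and 7.16 degrees, less where a joint would pass 70% of its speed; a pose out of reach is approached as far as the arm can. A call with a gripper value outside its range is refused whole. The fingers move at their own pace and stop on an object; "grip_force" is the grip in N (left out, the last holds). Time passes only in rows, so rows that repeat a pose let the fingers close. It gives the time, the measured TCP pose, the force, the opening and the grip force at its end, in the units of the state.
- r.get_state(): the state, without advancing time (a new reading comes with each control period).
- r.snapshot(name): name is "scene" or "top" or "wrist"; returns the picture (400x640x3 uint8, red, green, blue); there is no depth.
- r.get_calibration(name): a dict with "mtx" (3x3 intrinsics, pixels), "dist" ([k1, k2, p1, p2, k3] as OpenCV has them; the pictures are not rectified), "position" and "attitude" of the camera in the world; the wrist camera has in their place "mount" (4x4, takes a point from camera to tool coordinates, whose origin is the TCP and whose axes are the flange's). Camera axes: x right, y down, z forward; pixel columns grow to the right and rows downward; lengths in mm; the calibration is good to about 2 mm. A picture is of the moment at which its call begins: read the wrist's pose just before it. get_calibration takes no time and is no camera call.
- r.sign_off(): hands the job in; it is judged then, once.
Trained networks look in the newest picture that a camera, given by its name, has taken for a name from the list of things; names that differ only in an ending like _2 or _b are one class to them, and where a whole thing is asked for, a point or a joint stands for the part that bears it (a point fixed in the world has none). Each returns a list of dicts, best first, with "p" (0 to 1); they miss things now and then, are a little off and sometimes report something else, mostly with a low value. They report only what shows in the picture. A call takes as long as a camera call. They do not tell look-alikes from the thing itself.
- r.outline_of(camera, label): "mask" (400x640 bool, what is visible of it).
- r.pinpoint(camera, label): "at" ([x, y, z] in mm, in the coordinates of the camera as it stood for that picture, good to about 4 mm: a listed point, or the origin of a listed thing).
The state is a dict: "t": time; "joint_pos": joint angles; "dq": joint speeds; "tau": joint torques, N m; "tcp_pos": TCP position; "eef_rot": TCP orientation; "wrist_force": force on the tool from outside, world axes, zero at the start; "wrist_torque": the same for the moment, N m; "width": opening from 0.0 (shut) to 1.0 (fully open); "grip_force": force on a finger pad.
Only numpy, scipy, OpenCV 4.12 (cv2) and the standard library are available. Lean on these libraries where they do the work, as an engineer would, in place of code of your own. Each camera call takes 0.05 s, during which the arm holds its last target. There are 200 camera calls.

## Working session

There is one attempt and no reset: what is moved stays moved. The work goes in short steps, Python scripts to look and compute and a tool call to move; the robot and the scene stay as the last step left them, time stands still between calls to the robot, and variables do not carry over. Pictures are saved under pics/ and viewed, at most 13 in all, crops included, and the job is handed in when it is done.

Besides the shell and the picture viewer there is one more tool, called after "Emit:" as a command line: name --argument value ..., lists and objects as JSON in quotes. move_arm: Moves the arm, as the interface text tells. Its arguments: {"type":"object","properties":{"motion":{"type":"array"},"grip_force":{"type":"number"}},"required":["motion"]}

```bash
mkdir -p pics
cat > h.py <<'E'
import numpy as np, cv2
from scipy.spatial.transform import Rotation as R
from cell import r
def campose(n,st=None):
    c=r.get_calibration(n)
    if n=="wrist":
        st=st or r.get_state(); T=np.eye(4);T[:3,:3]=R.from_rotvec(st["eef_rot"]).as_matrix();T[:3,3]=st["tcp_pos"]
        M=T@np.array(c["mount"]); return c,M[:3,:3],M[:3,3]
    a=np.array(c["attitude"]); Rm=a if a.shape==(3,3) else R.from_rotvec(a).as_matrix()
    return c,Rm,np.array(c["position"])
def ray(P,uv,z):
    c,Rm,p=P; q=cv2.undistortPoints(np.array(uv,float).reshape(-1,1,2),np.array(c["mtx"]),np.array(c["dist"])).reshape(-1,2)
    d=np.c_[q,np.ones(len(q))]@Rm.T; return p+d*((z-p[2])/d[:,2])[:,None]
def snap(n,f): 
    st=r.get_state(); im=r.snapshot(n); cv2.imwrite("pics/"+f,im[:,:,::-1]); return im,campose(n,st)
def proj(P,X):
    c,Rm,p=P; Y=(np.array(X,float).reshape(-1,3)-p)@Rm; return cv2.projectPoints(Y,np.zeros(3),np.zeros(3),np.array(c["mtx"]),np.array(c["dist"]))[0].reshape(-1,2)
def tool(st,X):
    return R.from_rotvec(st["eef_rot"]).inv().apply(np.array(X)-st["tcp_pos"])
E
python3 - <<'E'
from h import *
print(r.get_calibration("top")["attitude"],r.get_calibration("top")["position"],R.from_rotvec(r.get_state()["eef_rot"]).as_matrix().round(3))
for n in ["top","scene"]:
    im,P=snap(n,n+"0.png")
    for l in ["orange_strip_mid","orange_rest","orange_rest_rocker","blue_strip_mid","plate_top"]:
        for d in r.pinpoint(n,l):
            X=P[1]@np.array(d["at"])+P[2]; print(n,l,round(d["p"],2),X.round(),proj(P,X).round())
E
```

```text
[-2.19029026  2.13261355 -0.13323536] [ 257.87036172   33.23954747 1345.90463788] [[-0.95   0.312 -0.   ]
 [ 0.312  0.95  -0.001]
 [-0.    -0.001 -1.   ]]
top orange_strip_mid 0.6 [408. 355.   0.] [[197. 202.]]
top orange_strip_mid 0.56 [448. -59.  28.] [[353. 190.]]
top orange_rest 0.94 [446. -65.  -1.] [[354. 192.]]Traceback (most recent call last):
  File "<stdin>", line 6, in <module>
ValueError: it knows: blue_strip_mid, orange_rest, orange_strip_mid, plate_top
```

Run:
```python
from h import *
for n in ["top","scene"]:
    im,P=snap(n,n+"0.png")
    for l in ["orange_strip_mid","orange_rest","blue_strip_mid","plate_top"]:
        for d in r.pinpoint(n,l):
            X=P[1]@np.array(d["at"])+P[2]; print(n,l,round(d["p"],2),X.round(),proj(P,X).round())
a=cv2.imread("pics/top0.png"); b=cv2.imread("pics/scene0.png")
cv2.imwrite("pics/both.png",cv2.resize(np.vstack([a,b]),(480,600)))
cv2.imwrite("pics/topbig.png",cv2.resize(a[100:320,130:450],(800,550),interpolation=cv2.INTER_CUBIC))
```

```text
top orange_strip_mid 0.95 [452. -59.  27.] [[353. 189.]]
top orange_strip_mid 0.69 [437. 204.  27.] [[253. 191.]]
top orange_strip_mid 0.47 [402. 356.  -2.] [[197. 204.]]
top orange_rest 0.77 [445. -65.  -2.] [[354. 193.]]
top plate_top 0.93 [ 394. -262.   15.] [[429. 213.]]
scene orange_strip_mid 0.6 [449. -66.  29.] [[351. 211.]]
scene orange_strip_mid 0.53 [409. 358.   6.] [[226. 156.]]
scene orange_rest 0.94 [448. -58.  -1.] [[348. 219.]]
scene blue_strip_mid 0.71 [446. 206.  32.] [[271. 164.]]
scene plate_top 0.57 [ 391. -267.   14.] [[411. 279.]]
```

View pics/both.png

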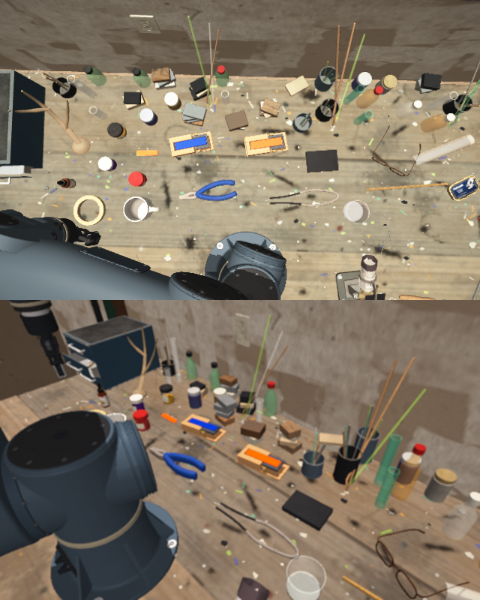

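View pics/topbig.png

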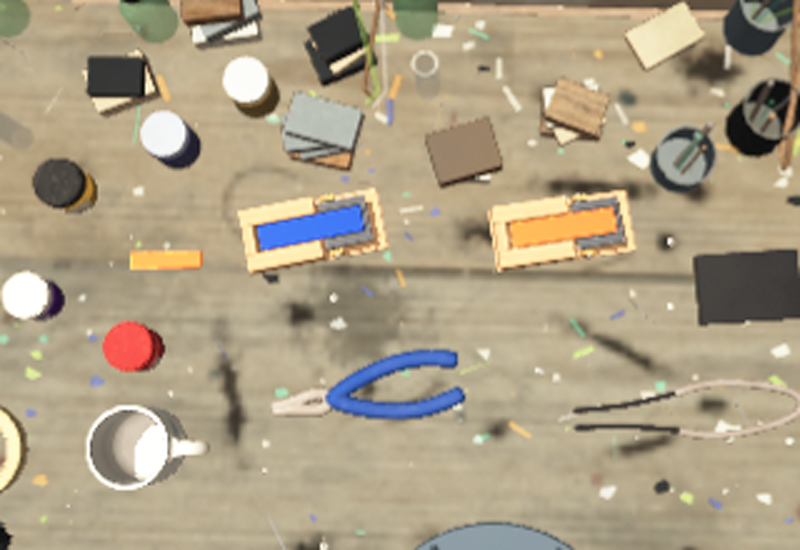

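The candidates for the orange strip are the small loose bar at top-px (197,203) and the strip in the wooden rest at (353,189). The one in the rest is larger and has the dark rocker on its right, which matches the description. The plate is at (429,213), and the blue strip at (253,191) stays alone.

```bash
cat >> h.py <<'E'
def strip(im,P,z,near=None):
    h=cv2.cvtColor(im,cv2.COLOR_RGB2HSV); m=cv2.inRange(h,(8,150,150),(22,255,255)); m=cv2.morphologyEx(m,cv2.MORPH_OPEN,np.ones((3,3)))
    out=[]
    for c in cv2.findContours(m,0,cv2.CHAIN_APPROX_NONE)[0]:
        if cv2.contourArea(c)<150: continue
        w=ray(P,c.reshape(-1,2),z)[:,:2].astype(np.float32); (cx,cy),(a,b),t=cv2.minAreaRect(w)
        if a<b: a,b,t=b,a,t+90
        t=(t+180)%180; out.append(((round(cx,1),round(cy,1)),round(a),round(b),round(t,1)))
    return out
def plate(im,P,z,Xc):
    g=cv2.cvtColor(im,cv2.COLOR_RGB2GRAY); m=cv2.inRange(g,0,75); m=cv2.morphologyEx(m,cv2.MORPH_OPEN,np.ones((5,5)))
    u=proj(P,Xc)[0].astype(int); n,l=cv2.connectedComponents(m); m=(l==l[u[1],u[0]]).astype(np.uint8)
    c=max(cv2.findContours(m,0,cv2.CHAIN_APPROX_NONE)[0],key=cv2.contourArea)
    return cv2.minAreaRect(ray(P,c.reshape(-1,2),z)[:,:2].astype(np.float32))
E
python3 - <<'E'
from h import *
P=campose("top"); im=cv2.imread("pics/top0.png")[:,:,::-1].copy()
print(strip(im,P,32)); print(plate(im,P,16,[394,-262,16]))
P2=campose("scene"); im=cv2.imread("pics/scene0.png")[:,:,::-1].copy()
print(strip(im,P2,32)); print(plate(im,P2,16,[394,-262,16]))
st=r.get_state(); print(tool(st,[430,-60,230]), r.get_calibration("wrist")["mount"], st["width"])
a=cv2.imread("pics/top0.png")[165:225,310:465]; cv2.imwrite("pics/crop.png",cv2.resize(a,None,fx=5,fy=5,interpolation=2))
E
```

```text
[((446.3, -63.8), 110, 28, 100.4)]
((389.9801330566406, -261.7223815917969), (71.73585510253906, 108.87382507324219), 5.516392230987549)
[((447.9, -61.6), 113, 34, 102.1)]
((387.75079345703125, -264.5809631347656), (81.19245147705078, 110.66258239746094), 5.470868110656738)
[-427.21747999 -422.61456053    1.3203371 ] [[ 7.30761027e-04 -9.65119463e-01 -2.61808876e-01  6.65552859e+01]
 [ 9.99999349e-01  9.34724049e-04 -6.54522580e-04  9.92896860e-01]
 [ 8.76411534e-04 -2.61808227e-01  9.65119518e-01 -1.42668863e+02]
 [ 0.00000000e+00  0.00000000e+00  0.00000000e+00  1.00000000e+00]] 0.9988544473441853
```

View pics/crop.png

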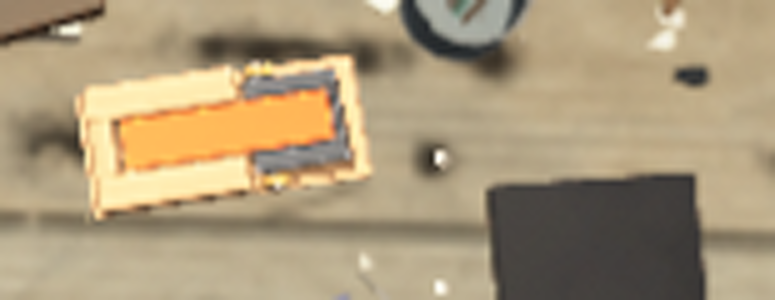

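The crop shows the large orange strip in its rest, with the dark rocker at its right (-y) end and the black plate at lower right. I'm moving above it now.

Emit:
move_arm --motion '[[[-44.4, -42.0, 3, 1.06, -1], [-44.4, -42.0, 3, 1.06, -1], [-44.4, -42.0, 3, 1.06, -1], [-44.4, -42.0, 3, 1.06, -1], [-44.4, -42.0, 3, 1.06, -1], [-44.4, -42.0, 3, 1.06, -1], [-44.4, -42.0, 3, 1.06, -1], [-44.4, -42.0, 3, 1.06, -1], [-44.4, -42.0, 3, 1.06, -1], [-44.4, -42.0, 3, 1.06, -1], [-44.4, -42.0, 3, 1.06, -1], [-44.4, -42.0, 3, 1.06, -1]]]' --grip_force 20

```text
t: 1.65
tcp_pos: [392.6, 36.6, 207.2]
eef_rot: [1.997, 2.425, 0.001]
wrist_force: [1.4, 1.2, 0.1]
width: 0.002
grip_force: 0.0
```

Emit:
move_arm --motion '[[[-10.8, 3.4, 0, 0, -1], [-10.8, 3.4, 0, 0, -1], [-10.8, 3.4, 0, 0, -1], [-10.8, 3.4, 0, 0, -1], [-10.8, 3.4, 0, 0, -1]]]'

```text
t: 2.07
tcp_pos: [446.3, -62.0, 206.6]
eef_rot: [-2.0, -2.422, 0.0]
wrist_force: [-0.2, -0.6, -0.3]
width: -0.003
grip_force: 0.0
```

Run:
```python
from h import *
im,P=snap("wrist","w1.png"); st=r.get_state()
print(st["tcp_pos"],st["eef_rot"],strip(im,P,32))
for l in ["orange_strip_mid","orange_rest"]:
    for d in r.pinpoint("wrist",l): 
        X=P[1]@np.array(d["at"])+P[2]; print(l,round(d["p"],2),X.round(),proj(P,X).round())
s=strip(im,P,32)[0]; c=np.array([*s[0],31]); a=np.radians(s[3]); u=np.array([np.cos(a),np.sin(a),0])
print(tool(st,c),tool(st,c-45*u))
```

```text
[445.92906161 -60.97998377 206.75328349] [-1.99822598e+00 -2.42332185e+00  3.25688952e-04] [((448.4, -60.0), 110, 28, 100.4)]
orange_strip_mid 0.66 [447. -64.  31.] [[317. 179.]]
orange_rest 0.66 [445. -63.   2.] [[316. 173.]]
[  0.42361892   2.71540671 175.75189807] [-44.57404595   2.25729545 175.73484769]
```

View pics/w1.png

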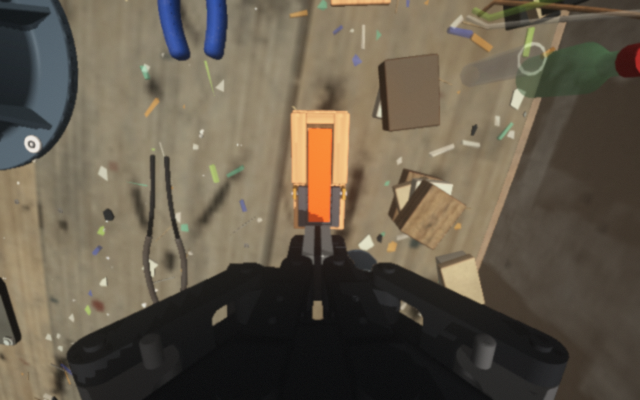

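The picture shows the strip from px (320,128) to (320,222), with the rocker at its lower end. All of the strip is visible, and the fit gives 110 x 28 mm. I'll descend over the rocker end.

Emit:
move_arm --motion '[[[-4.7, 0.2, 4, 0, -1], [-4.7, 0.2, 8, 0, -1], [-4.7, 0.2, 12, 0, -1], [-4.7, 0.2, 15, 0, -1], [-4.7, 0.2, 16.5, 0, -1], [-4.7, 0.2, 16.8, 0, -1], [-4.7, 0.2, 16.8, 0, -1]]]'

```text
t: 2.8
tcp_pos: [456.5, -105.5, 38.8]
eef_rot: [-1.995, -2.426, 0.001]
wrist_force: [0.3, -0.6, 0.5]
width: -0.001
grip_force: 0.0
```

Emit:
move_arm --motion '[[[0, 0, 0.2, 0, -1], [0, 0, 0.4, 0, -1], [0, 0, 0.6, 0, -1], [0, 0, 0.8, 0, -1], [0, 0, 1.0, 0, -1], [0, 0, 1.0, 0, -1]]]'

```text
t: 3.3
tcp_pos: [458.1, -107.3, 29.6]
eef_rot: [1.996, 2.423, -0.0]
wrist_force: [1.2, -4.1, 5.0]
width: -0.004
grip_force: 2.6
```

Emit:
move_arm --motion '[[[0, 0, 0.1, 0, -1], [0, 0, 0.2, 0, -1], [0, 0, 0.3, 0, -1], [0, 0, 0.4, 0, -1], [0, 0, 0.4, 0, -1]]]'

```text
t: 3.72
tcp_pos: [458.5, -108.0, 26.0]
eef_rot: [1.995, 2.421, -0.001]
wrist_force: [0.7, -10.8, 7.5]
width: -0.001
grip_force: 5.4
```

Emit:
move_arm --motion '[[[0, 0, 0.1, 0, -1], [0, 0, 0.2, 0, -1], [0, 0, 0.2, 0, -1]]]'

```text
t: 3.97
tcp_pos: [458.8, -108.1, 25.2]
eef_rot: [1.995, 2.42, -0.0]
wrist_force: [-7.9, -9.0, 36.3]
width: 0.002
grip_force: 18.3
```

Run:
```python
from h import *
im,P=snap("wrist","w2.png"); ims,_=snap("scene","s2.png"); st=r.get_state()
print(st["tcp_pos"],st["wrist_force"])
cv2.imwrite("pics/c2.png",np.hstack([cv2.resize(cv2.imread("pics/w2.png")[:260,180:460],(400,371)),cv2.resize(cv2.imread("pics/s2.png")[160:260,280:388],(400,371),interpolation=2)]))
```

```text
[ 458.80071153 -108.13159465   25.18774305] [-7.77045667 -9.2506778  34.56465525]
```

View pics/c2.png

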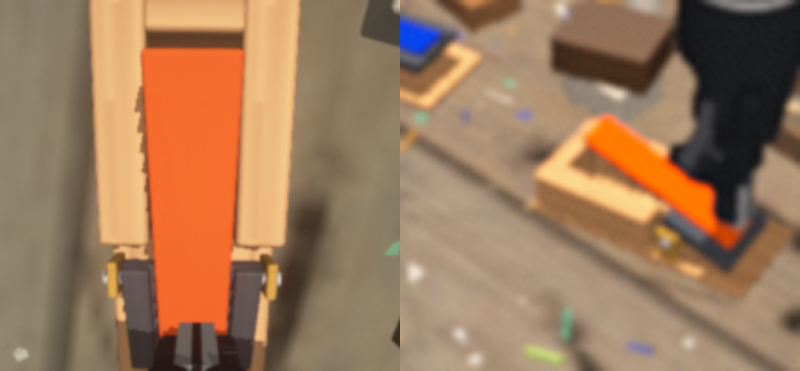

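The strip is fully tipped, held at a firm stop with 35 N, and it's still seated in the rocker. I'll lift off and look again.

Emit:
move_arm --motion '[[[0, 0, -1, 0, -1], [0, 0, -4, 0, -1], [1.0, 0, -8, 0, -0.3], [5, 0, -12, 0, -0.1], [6.6, 0, -13, 0, -0.1], [6.6, 0, -13, 0, -0.1], [6.6, 0, -13, 0, -0.1]]]'

```text
t: 4.65
tcp_pos: [445.2, -41.0, 154.2]
eef_rot: [1.993, 2.425, 0.002]
wrist_force: [-0.4, -0.0, -0.3]
width: 0.448
grip_force: 0.0
```

Run:
```python
from h import *
im,P=snap("wrist","w3.png"); st=r.get_state(); print(st["tcp_pos"],st["width"])
# fit full pose of tipped strip: tilt, center, yaw by reprojection of the top face quad
h=cv2.cvtColor(im,cv2.COLOR_RGB2HSV); m=cv2.inRange(h,(5,150,120),(22,255,255)); m=cv2.morphologyEx(m,cv2.MORPH_OPEN,np.ones((3,3)))
c=max(cv2.findContours(m,0,cv2.CHAIN_APPROX_NONE)[0],key=cv2.contourArea)
q=cv2.boxPoints(cv2.minAreaRect(c)); print(q.round())
imt,Pt=snap("top","t3.png")
from scipy.optimize import minimize
tilt=np.radians(20)
def model(v):
    x,y,yaw=v; u=np.array([np.cos(yaw)*np.cos(tilt),np.sin(yaw)*np.cos(tilt),np.sin(tilt)]); w=np.array([-np.sin(yaw),np.cos(yaw),0]); n=np.cross(u,w)
    C=np.array([x,y,36.5]); return np.array([C+n*k*2.5+u*a*55+w*b*13 for k in(1,-1) for a in(1,-1) for b in(1,-1)])
def cost(v,P,m):
    p=proj(P,model(v)); k=np.zeros(m.shape,np.uint8); cv2.fillConvexPoly(k,cv2.convexHull((p*16).astype(np.int32)),255,shift=4)
    return np.sum((k>0)!=(m>0))/np.sum(m>0)
mt=cv2.inRange(cv2.cvtColor(imt,cv2.COLOR_RGB2HSV),(5,150,120),(22,255,255))
def only(mm,P):
    n,l=cv2.connectedComponents(mm); u=proj(P,[447,-57,40])[0].astype(int); return (l==l[u[1],u[0]])
for nm,PP,mm in(("wrist",P,m),("top",Pt,mt)):
    mm=only(mm,PP)
    s=minimize(cost,[447.4,-66,np.radians(100.7)],args=(PP,mm),method="Nelder-Mead",options=dict(initial_simplex=np.array([[447,-66,1.757],[452,-66,1.757],[447,-58,1.757],[447,-66,1.80]])))
    yaw=s.x[2]; pin=np.array([s.x[0],s.x[1],36.5])+25*np.array([np.cos(yaw)*np.cos(tilt),np.sin(yaw)*np.cos(tilt),np.sin(tilt)])
    print(nm,s.x[:2].round(1),np.degrees(yaw),s.fun,pin.round(1),"tool",tool(st,pin).round(1))
ims,Ps=snap("scene","s3.png")
print("toolx deg",np.degrees(np.arctan2(*R.from_rotvec(st["eef_rot"]).as_matrix()[[1,0],0])))
```

```text
[444.67065381 -41.63032162 153.09796871] 0.44963651662426934
[[301. 162.]
 [332. 162.]
 [332. 253.]
 [301. 253.]]
wrist [449.  -64.1] 100.99180626746202 0.043798449612403104 [444.6 -41.1  45.1] tool [ 6.00e-01 -1.00e-01  1.08e+02]
top [448.2 -58.6] 98.58840393042784 0.998244475375737 [444.7 -35.4  45.1] tool [  6.2   1.2 108. ]
toolx deg 101.12145166579197
```

View pics/w3.png

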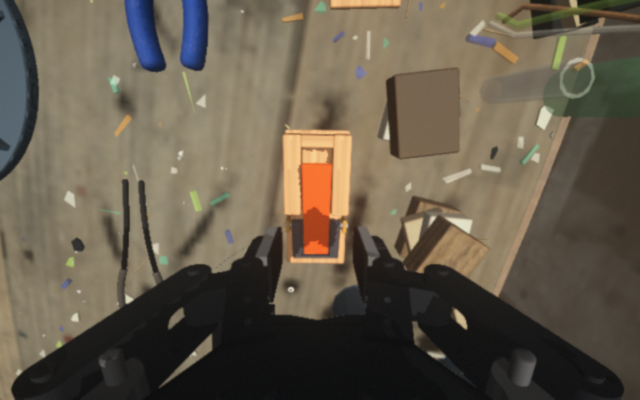

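The strip is tipped, px (301–332, 162–253), and the fingers straddle it centrally. Next I'll descend and pinch.

Emit:
move_arm --motion '[[[0, 0, 4, 0, -0.1], [0, 0, 8, 0, -0.1], [0, 0, 10.5, 0, -0.1], [0, 0, 11.5, 0, -0.1], [0, 0, 11.7, 0, -0.1], [0, 0, 11.7, 0, -0.1], [0, 0, 11.7, 0, -0.5], [0, 0, 11.7, 0, -1], [0, 0, 11.7, 0, -1], [0, 0, 11.7, 0, -1], [0, 0, 11.7, 0, -1]]]' --grip_force 30

```text
t: 5.72
tcp_pos: [445.0, -41.8, 36.5]
eef_rot: [1.996, 2.424, 0.001]
wrist_force: [0.9, -0.6, 2.2]
width: 0.289
grip_force: 31.2
```

Emit:
move_arm --motion '[[[0, 0, 0, 0, -1], [0, 0, -0.3, 0, -1], [0, 0, -0.8, 0, -1], [0, 0, -1.5, 0, -1], [0, 0, -3, 0, -1], [0, 0, -5, 0, -1], [0, 0, -7, 0, -1], [0, 0, -8, 0, -1], [0, 0, -8, 0, -1], [0, 0, -8, 0, -1]]]'

```text
t: 6.55
tcp_pos: [444.7, -41.7, 116.4]
eef_rot: [1.996, 2.424, 0.001]
wrist_force: [0.3, -0.1, -1.1]
width: 0.293
grip_force: 31.0
```

Run:
```python
from h import *
im,P=snap("wrist","w4.png"); ims,_=snap("scene","s4.png"); imt,_=snap("top","t4.png"); st=r.get_state()
print(st["tcp_pos"],st["width"],st["wrist_force"])
Pt=campose("top"); print(plate(imt,Pt,16,[390,-262,16]), strip(im,P,115))
cv2.imwrite("pics/c4.png",np.hstack([cv2.resize(cv2.imread("pics/w4.png")[:,160:480],(400,500)),cv2.resize(cv2.imread("pics/s4.png")[130:290,280:408],(400,500),interpolation=2)]))
```

```text
[443.83390758 -41.6509472  115.17657115] 0.2924912427479854 [ 0.31647393  0.19445084 -0.74853841]
((389.6647644042969, -259.3431396484375), (71.73114776611328, 113.59087371826172), 5.6574201583862305) [((446.6, -54.8), 76, 31, 99.6)]
```

View pics/c4.png

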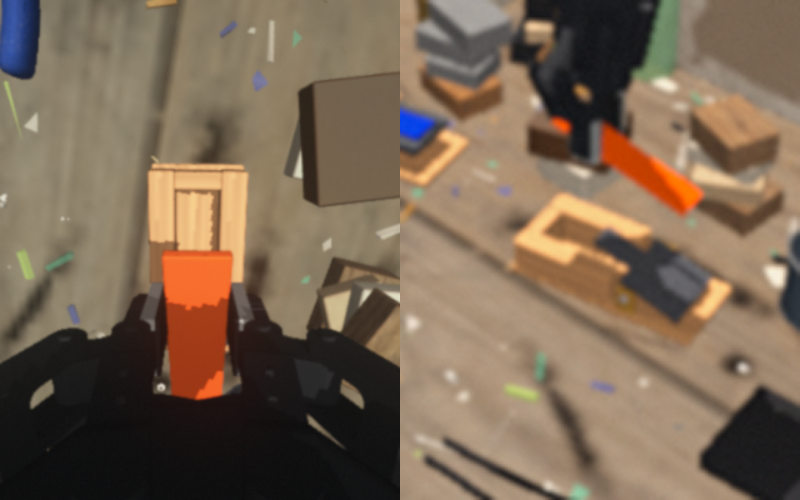

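The strip is held securely and still tilted, and the rest is empty. I'll move to look at the plate.

Emit:
move_arm --motion '[[[-3, -1, 0, 0.1, -1], [-6.5, -2.5, 0, 0.1, -1], [-10, -4, 0, 0.1, -1], [-13.5, -5.3, 0, 0.1, -1], [-17, -6.6, 0, 0.1, -1], [-20.5, -8, 0, 0.1, -1], [-23.5, -9.1, 0, 0.1, -1], [-25.8, -9.8, 0, 0.1, -1], [-26.5, -10.1, 0, 0.1, -1], [-26.5, -10.1, 0, 0.1, -1], [-26.5, -10.1, 0, 0.1, -1], [-26.5, -10.1, 0, 0.1, -1]]]'

```text
t: 7.7
tcp_pos: [396.1, -320.0, 115.6]
eef_rot: [-2.114, -2.322, -0.0]
wrist_force: [-0.1, 1.7, -0.2]
width: 0.29
grip_force: 31.0
```

Run:
```python
from h import *
im,P=snap("wrist","w5.png"); st=r.get_state()
M=R.from_rotvec(st["eef_rot"]).as_matrix(); ax=np.degrees(np.arctan2(M[1,0],M[0,0]))
print(st["tcp_pos"],"toolx",ax,plate(im,P,16,[391,-262,16]))
for d in r.pinpoint("wrist","plate_top"): 
    X=P[1]@np.array(d["at"])+P[2]; print(d["p"],X.round(),proj(P,X).round())
```

```text
[ 396.27192603 -319.91642     115.75660572] toolx 95.40284054952043 ((392.6750793457031, -260.1871337890625), (73.06432342529297, 107.2077865600586), 5.412033557891846)
0.98 [ 393. -263.   16.] [[320. 129.]]
```

View pics/w5.png

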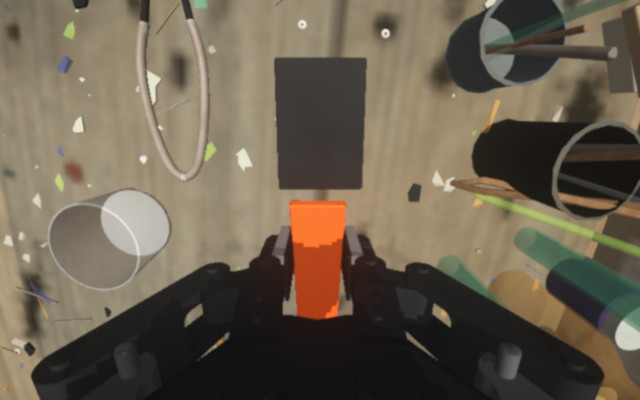

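Run:
```python
from h import *
st=r.get_state(); P=campose("wrist",st); M=R.from_rotvec(st["eef_rot"]).as_matrix()
for td in (16,20,23):
  t=np.radians(td)
  for e in (26,29,32):
    X=[st["tcp_pos"]+M@np.array([e*np.cos(t)-2.5*np.sin(t),y,-(8.6+e*np.sin(t)+2.5*np.cos(t))]) for y in(-13,13)]
    print(td,e,proj(P,X).round(1).tolist())
a=np.radians(95.4); print(tool(st,np.array([392.6,-260.7,16])+np.array([np.cos(a),np.sin(a),0])*25))
```

```text
16 26 [[289.6, 211.8], [345.1, 211.8]]
16 29 [[289.2, 206.4], [345.4, 206.5]]
16 32 [[288.9, 201.0], [345.8, 201.0]]
20 26 [[289.3, 214.4], [345.4, 214.5]]
20 29 [[288.9, 209.4], [345.8, 209.4]]
20 32 [[288.5, 204.1], [346.2, 204.2]]
23 26 [[289.0, 216.6], [345.6, 216.6]]
23 29 [[288.6, 211.7], [346.0, 211.8]]
23 32 [[288.2, 206.7], [346.5, 206.8]]
[84.39118833  1.8669391  99.91674072]
```

Emit:
move_arm --motion '[[[2, 0.1, 0, 0, -1], [5, 0.2, 0, 0, -1], [7.5, 0.2, 1, 0, -1], [8.2, 0.2, 3, 0, -1], [8.2, 0.2, 5, 0, -1], [8.2, 0.2, 6.5, 0, -1], [8.2, 0.2, 7.3, 0, -1], [8.2, 0.2, 7.5, 0, -1], [8.2, 0.2, 7.5, 0, -1], [8.2, 0.2, 7.5, 0, -1]]]' --grip_force 20

```text
t: 8.63
tcp_pos: [391.0, -239.5, 41.7]
eef_rot: [2.115, 2.322, 0.0]
wrist_force: [0.6, 0.4, -0.1]
width: 0.292
grip_force: 31.0
```

Emit:
move_arm --motion '[[[0, 0, 0.2, 0, -1], [0, 0, 0.4, 0, -1], [0, 0, 0.6, 0, -1], [0, 0, 0.8, 0, -1], [0, 0, 1.0, 0, -1], [0, 0, 1.2, 0, -1], [0, 0, 1.4, 0, -1], [0, 0, 1.6, 0, -1], [0, 0, 1.8, 0, -1], [0, 0, 1.9, 0, -1], [0, 0, 1.9, 0, -1]]]'

```text
t: 9.55
tcp_pos: [390.4, -239.4, 21.8]
eef_rot: [-2.116, -2.322, 0.0]
wrist_force: [-0.1, 0.5, 3.8]
width: 0.292
grip_force: 31.0
```

Run:
```python
from h import *
im,P=snap("wrist","w6.png"); ims,_=snap("scene","s6.png"); st=r.get_state()
print(st["tcp_pos"],st["width"],st["wrist_force"])
cv2.imwrite("pics/c6.png",np.hstack([cv2.resize(cv2.imread("pics/w6.png")[:,160:480],(400,500)),cv2.resize(cv2.imread("pics/s6.png")[170:330,350:478],(400,500),interpolation=2)]))
```

```text
[ 390.46964447 -239.40706884   21.94228694] 0.2908945032595277 [-0.95124304  1.29092278  2.63341219]
```

View pics/c6.png

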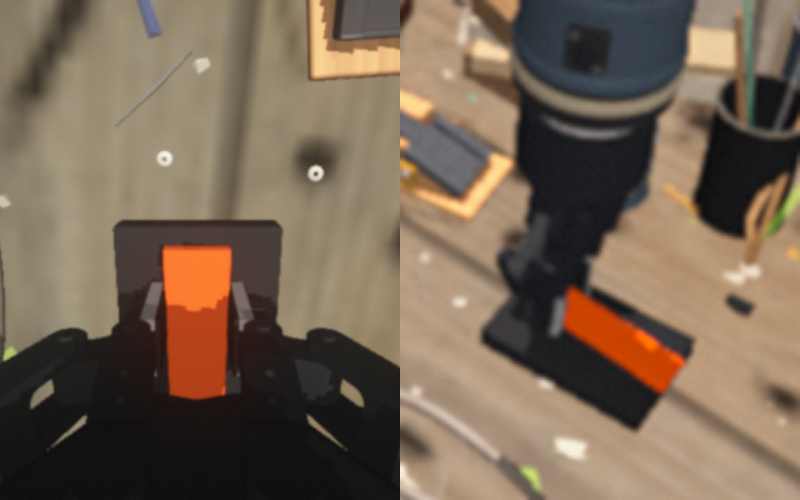

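The strip is pivoting flat in the grip with a low force, about 3 N. I'll keep lowering.

Emit:
move_arm --motion '[[[0, 0, 0.1, 0, -1], [0, 0, 0.2, 0, -1], [0, 0, 0.3, 0, -1], [0, 0, 0.4, 0, -1], [0, 0, 0.4, 0, -1]]]'

```text
t: 10.07
tcp_pos: [390.5, -239.3, 17.8]
eef_rot: [-2.116, -2.322, 0.0]
wrist_force: [0.5, 1.0, 3.9]
width: 0.288
grip_force: 31.0
```

Emit:
move_arm --motion '[[[0, 0, 0.05, 0, -1], [0, 0, 0.1, 0, -1], [0, 0, 0.1, 0, -1]]]'

```text
t: 10.32
tcp_pos: [390.5, -239.3, 16.9]
eef_rot: [-2.116, -2.322, -0.0]
wrist_force: [-0.1, 2.8, 4.4]
width: 0.296
grip_force: 31.1
```

Emit:
move_arm --motion '[[[0, 0, 0.05, 0, -1], [0, 0, 0.1, 0, -1], [0, 0, 0.1, 0, -1]]]'

```text
t: 10.57
tcp_pos: [390.6, -239.4, 16.0]
eef_rot: [2.116, 2.322, 0.0]
wrist_force: [-0.1, 0.9, 4.8]
width: 0.291
grip_force: 31.7
```

Emit:
move_arm --motion '[[[0, 0, 0.05, 0, -1], [0, 0, 0.1, 0, -1], [0, 0, 0.1, 0, -1]]]'

```text
t: 10.82
tcp_pos: [390.6, -239.4, 15.9]
eef_rot: [2.115, 2.322, 0.0]
wrist_force: [-7.6, 7.8, 29.3]
width: 0.29
grip_force: 45.0
```

Fingertips have reached the plate. I'll back off a little and open gently.

Emit:
move_arm --motion '[[[0, 0, -0.15, 0, -1], [0, 0, -0.15, 0, -0.41], [0, 0, -0.15, 0, -0.38], [0, 0, -0.15, 0, -0.35], [0, 0, -0.15, 0, -0.3], [0, 0, -0.15, 0, -0.2], [0, 0, -0.15, 0, -0.1], [0, 0, -0.15, 0, 0.0], [0, 0, -0.15, 0, 0.0], [0, 0, -1, 0, 0.0], [0, 0, -3, 0, 0.0]]]'

```text
t: 11.73
tcp_pos: [389.2, -238.5, 44.0]
eef_rot: [-2.113, -2.32, 0.001]
wrist_force: [-0.1, 0.2, -0.3]
width: 0.5
grip_force: 0.0
```

Emit:
move_arm --motion '[[[0, 0, -4, 0, 0], [-3, 0, -8, 0, 0], [-6.5, 0, -10, 0, 0], [-8.5, 0, -10, 0, 0], [-8.5, 0, -10, 0, 0], [-8.5, 0, -10, 0, 0], [-8.5, 0, -10, 0, 0]]]'

```text
t: 12.32
tcp_pos: [398.0, -323.5, 144.9]
eef_rot: [-2.116, -2.321, -0.0]
wrist_force: [-0.4, -0.8, 0.2]
width: 0.499
grip_force: 0.0
```

Run:
```python
from h import *
im,P=snap("wrist","w7.png"); st=r.get_state(); ims,_=snap("scene","s7.png")
print(st["tcp_pos"],strip(im,P,21))
# plate outline incl. strip
h=cv2.cvtColor(im,cv2.COLOR_RGB2HSV); m=cv2.inRange(cv2.cvtColor(im,cv2.COLOR_RGB2GRAY),0,75)|cv2.inRange(h,(5,150,120),(22,255,255))
m=cv2.morphologyEx(m,cv2.MORPH_OPEN,np.ones((5,5))); n,l=cv2.connectedComponents(m); u=proj(P,[392,-258,21])[0].astype(int)
c=cv2.findContours((l==l[u[1],u[0]]).astype(np.uint8),0,cv2.CHAIN_APPROX_NONE)[0][0]
print(cv2.minAreaRect(ray(P,c.reshape(-1,2),16)[:,:2].astype(np.float32)))
cv2.imwrite("pics/c7.png",np.hstack([cv2.resize(cv2.imread("pics/w7.png")[:,160:480],(400,500)),cv2.resize(cv2.imread("pics/s7.png")[170:330,350:478],(400,500),interpolation=2)]))
```

```text
[ 398.03510016 -323.15388121  144.79314094] [((392.9, -263.8), 110, 27, 95.4)]
((393.0000305175781, -263.08160400390625), (72.76665496826172, 113.3209228515625), 5.376028060913086)
```

View pics/c7.png

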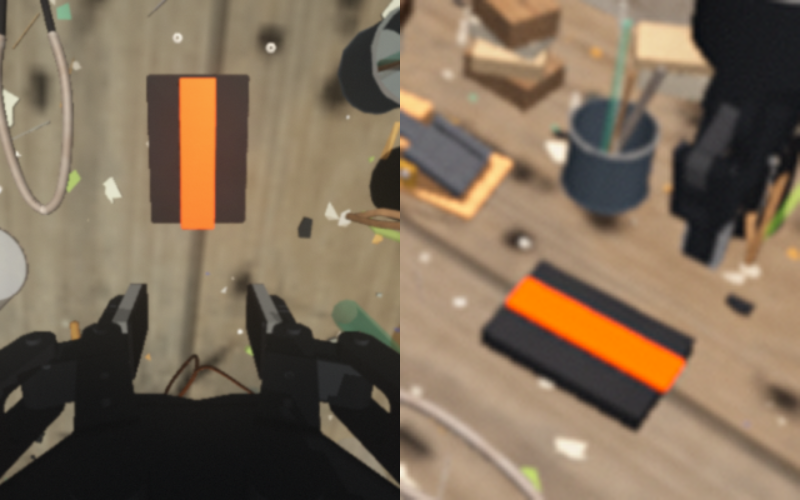

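The strip lies flat and aligned, but it sits about 3 mm too far toward the near end and overhangs slightly. I'll re-pinch it and slide it 3 mm.

Emit:
move_arm --motion '[[[3, 0, 0, 0, -0.1], [5.5, 0, 1, 0, -0.1], [6, 0, 4, 0, -0.1], [6, 0, 8, 0, -0.1], [6, 0, 11, 0, -0.1], [6, 0, 12.2, 0, -0.1], [6, 0, 12.4, 0, -0.1], [6, 0, 12.4, 0, -0.1], [6, 0, 12.4, 0, -0.1]]]' --grip_force 20

```text
t: 13.17
tcp_pos: [393.4, -264.2, 22.0]
eef_rot: [2.115, 2.322, 0.0]
wrist_force: [0.1, -0.4, 1.0]
width: 0.446
grip_force: 0.0
```

Emit:
move_arm --motion '[[[0, 0, 0.25, 0, -0.1], [0, 0, 0.47, 0, -0.1], [0, 0, 0.47, 0, -0.3], [0, 0, 0.47, 0, -0.45], [0, 0, 0.47, 0, -0.6], [0, 0, 0.47, 0, -0.6], [0.1, 0, 0.47, 0, -0.6], [0.2, 0, 0.47, 0, -0.6], [0.3, 0, 0.47, 0, -0.6], [0.3, 0, 0.47, 0, -0.6], [0.3, 0, 0.47, 0, -0.6]]]'

```text
t: 14.08
tcp_pos: [393.0, -261.6, 16.6]
eef_rot: [2.115, 2.321, -0.0]
wrist_force: [-1.1, -1.9, 6.3]
width: 0.294
grip_force: 19.8
```

Emit:
move_arm --motion '[[[0, 0, 0, 0, -0.38], [0, 0, 0, 0, -0.3], [0, 0, 0, 0, -0.1], [0, 0, 0, 0, 0], [0, 0, -1, 0, 0], [0, 0, -4, 0, 0], [-3, 0, -8, 0, 0], [-6, 0, -12, 0, 0], [-6.3, 0, -12.7, 0, 0], [-6.3, 0, -12.7, 0, 0], [-6.3, 0, -12.7, 0, 0]]]'

```text
t: 15.0
tcp_pos: [398.8, -324.8, 143.9]
eef_rot: [2.116, 2.32, 0.0]
wrist_force: [0.1, -0.1, -0.4]
width: 0.502
grip_force: 0.0
```

Run:
```python
from h import *
im,P=snap("wrist","w8.png"); st=r.get_state(); ims,_=snap("scene","s8.png")
print(st["tcp_pos"],strip(im,P,21),st["t"])
cv2.imwrite("pics/c8.png",np.hstack([cv2.resize(cv2.imread("pics/w8.png")[30:230,240:400],(400,500)),cv2.resize(cv2.imread("pics/s8.png")[100:340,240:464],(400,430),interpolation=2).copy() if 0 else cv2.resize(cv2.imread("pics/s8.png")[130:330,240:470],(400,500))]))
```

```text
[ 398.19151595 -323.80398339  142.80723986] [((392.8, -260.4), 109, 27, 95.3)] 15.05
```

View pics/c8.png

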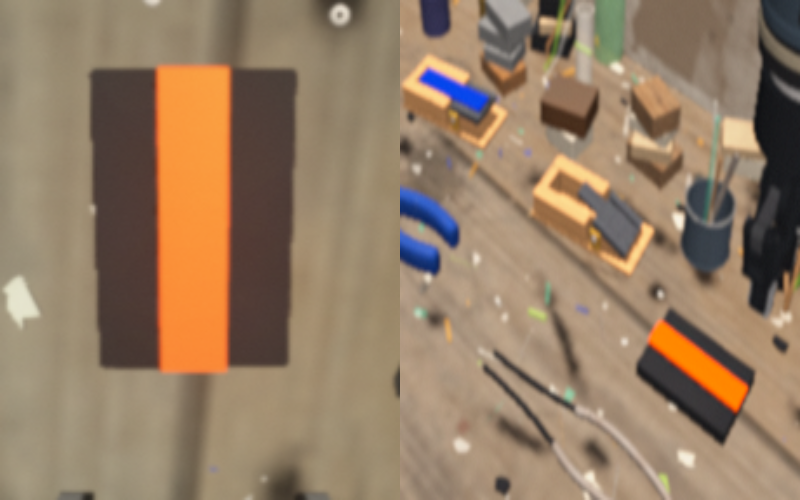

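The strip now lies flat, centred and lengthwise on the plate. The blue strip is untouched and the rocker is still tipped.

```bash
python3 -c "
from cell import r
print(r.sign_off())"
```

```text
the job is handed in; nothing more can be done
None
```

The orange strip was tipped up, picked up and laid flat, centred and lengthwise on the graphite plate; the blue strip was not touched, and the job was handed in at about 15 s.

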